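Hang the wide pastry roller on its axle in the stand

TASK

Two wooden pastry rollers lie drying on wire rests. Take the axle from its stand by the wooden handle, push its shaft through the bore of the wider roller, lift the roller on the shaft and lay the axle back in both notches of the stand with that roller hanging between the two uprights. Do not grip or push the roller with the fingers, and leave the narrower roller where it lies.

Things in the scene. Friction and masses are not known exactly. Their poses are not given: they have to be found in the camera images.
- axle: Steel shaft, 12 mm diameter, wooden handle on one end, 130 g. Origin on its centre line, near its balance point; own y runs along it from handle to tip. Tip at y = +72 mm, bare shaft from y = -68; handle y = -68 to -138 (middle -103), a bar 18 mm wide (x), 20 high (z), same centre line. Starts level in the stand's notches, origin mid-stand, handle to the robot's right (-y).
- wide_roller: Wider roller, the one to hang: plain hollow wooden cylinder, 60 mm long, 60 mm outer diameter, open bore 36 mm right through, about 90 g. Origin at the bore's centre; own y is the bore's axis, level, pointing roughly to the robot's left. Lies on two wires that stop rolling but not sliding along y; bore centre 38 mm above the worktop; clear space before its right (-y) end. On either rest.
- narrow_roller: Narrower roller, to be left alone: same wood, outer diameter and bore as the wider one but only 26 mm long. Origin and axes alike. Lies on the other wire rest, nearer to or farther from the robot than the wider one.
- stand_seat (a point): Wooden stand, fixed. Point midway between its two V notches, 72 mm above the worktop, where the seated shaft's centre line lies; y along that line, roughly to the robot's left. Uprights at y = -50 and +50 mm, 10 mm thick (90 mm clear between); notches 45 degree flanks, 40 mm wide at the mouth, tips 13 mm above this point. Base 84 x 136 x 12 mm. A roller hung on the seated shaft has its centre 12 mm below.
There are look-alikes about, which are no part of the job. Leave any black look-alike of the wide_roller alone.

How it is judged:
By the outcome, as a careful person would: the job done as asked, in the order asked, and still so for the second after the job is handed in, with the robot touching nothing.
It also fails if it takes over 51 s, if anything falls off the work surface, if the arm or the gripper's body presses on something with over 40 N, if the wrist force passes 120 N, or if a joint passes its speed limit or range.

ROBOT

A 7-joint arm with a two-finger parallel gripper is mounted at the origin on a cart in front of the work surface, level with it; the furniture and walls round the work are solid. World frame = base frame: x ahead of the robot, y to its left, z up, the work surface at z = 0. Lengths are in m, angles in degrees, forces in N, time in s.
With the tool pointing down it reaches from about 0.425 to 0.875 m from the base axis. Payload 4.7 kg.
Tool frame: the origin (TCP) lies on the mounting face of the last link; the fingertips stand tcp_to_tips ahead of it and the grasp point (between the pads) lies 164 mm ahead of it (tcp_to_tips is the distance from the TCP to the fingertips, in m); z points along the fingers, y is the line along which they close (so a half turn about z gives the same grasp; the last joint's range is limited). The gripper opens to 87 mm and grips with 3 to 60 N. Pads are 19 mm wide; open, the fingers measure 117 mm over their backs; the gripper's body (75 mm by 190 mm) begins 51 mm behind the grasp point.
Start: joints at [77.183, 18.392, -4.016, 83.108, 1.295, 78.541, -3.26], TCP at [0.153, -0.632, 0.405] pointing down, gripper open.
Joint ranges: [-163.93, 163.93], [-17.29, 119.83], [-79.2, 71.16], [3.27, 140.29], [-89.18, 269.18], [5.43, 117.66], [-154.24, 154.24]. Speed limits (degrees/s): [147.25, 147.25, 180, 180, 180, 180, 180].

INTERFACE

Orientations are given as [roll, pitch, yaw] about the fixed x, y, z axes, in that order (R = Rz(yaw) Ry(pitch) Rx(roll)).
In Python, from cell import get_obs, read_camera, sign_off, tcp_to_tips gives the robot as it stands.
- The arm moves only by the tool drive_tool, never from a script. Its argument "rows" is one flat list of numbers, 7 for each row, row after row: the shift along the tool's x, y, z in m, then the turn, a rotation vector about the tool's x, y, z in rad, then the gripper command: -1 is shut, 1 is fully open, values between are in proportion. In form: [tx, ty, tz, rx, ry, rz, fingers, tx, ty, tz, rx, ry, rz, fingers, ...]. A call has 1 to 5 rows; each row shifts and turns the commanded pose from where the row before left it, along the tool's axes as they then stand; what a row does not reach is not made up. A row lasts 1/8 s, in which the tool goes at most 62.5 mm and 10.7 degrees, less where a joint would pass 70% of its speed; a pose out of reach is approached as far as the arm can. A call is refused whole if a number of a shift passes 0.0625 or a number of a turn 0.188, either way. A call with a gripper value outside its range is refused whole. The fingers move at their own pace and stop on an object; "grip_force" is the grip in N (left out, the last holds). Time passes only in rows, so rows that do not move let the fingers close. It gives the time, the measured TCP pose, the force, the opening and the grip force at its end, in the units of the state.
- get_obs(): the state, without advancing time (a new reading comes with each control period).
- read_camera(name): name is "scene" or "side" or "wrist"; returns a dict with "color" (400x640x3 uint8, blue, green, red), "fov_y" (degrees; the focal length in pixels is half the picture's height over the tangent of half this angle, whatever the lens; pixels are square), "cx", "cy" (the principal point, pixels), "cam_to_world" (4x4, takes a point from camera to world coordinates); the wrist camera has in their place "mount" (4x4, takes a point from camera to tool coordinates, whose origin is the TCP and whose axes are the flange's). Camera axes: x right, y up, looking along -z (the intrinsics and any distortion apply to the point x, -y, -z); pixel columns grow to the right and rows downward; lengths in m; the calibration is good to about 2 mm. A picture is of the moment at which its call begins: read the wrist's pose just before it. There is no depth.
- sign_off(): hands the job in; it is judged then, once.
The state is a dict: "time_s": time; "qpos": joint angles; "joint_velocities": joint speeds; "effort": joint torques, N m; "tool_pos": TCP position; "tool_rot": TCP orientation; "force": force on the tool from outside, world axes, zero at the start; "wrist_torque": the same for the moment, N m; "grip_width": finger opening in m; "grasp_force": force on a finger pad.
Only numpy, scipy, OpenCV 4.12 (cv2) and the standard library are available. Lean on these libraries where they do the work, as an engineer would, in place of code of your own. Each camera call takes 0.05 s, during which the arm holds its last target. There are 200 camera calls.

## Working session

There is one attempt and no reset: what is moved stays moved. The work goes in short steps, Python scripts to look and compute and a tool call to move; the robot and the scene stay as the last step left them, time stands still between calls to the robot, and variables do not carry over. Pictures are saved under pics/ and viewed, at most 13 in all, crops included, and the job is handed in when it is done.

Besides the shell and the picture viewer there is one more tool, called as a command line: name --argument value ..., lists and objects as JSON in quotes. drive_tool: Moves the arm, as the interface text tells. Its arguments: {"type":"object","properties":{"rows":{"type":"array","items":{"type":"number"}},"grip_force":{"type":"number"}},"required":["rows"]}

```bash
mkdir -p pics; ls; python3 - <<'E'
from cell import *
import cv2,numpy as np
o=get_obs();print(o,tcp_to_tips)
ims=[]
for n in("scene","side","wrist"):
    c=read_camera(n);cv2.imwrite(f"pics/{n}0.png",c["color"]);print(n,{k:(np.round(v,4).tolist() if k!="color" else 0) for k,v in c.items()})
E
```

```text
pics
{'time_s': 0.0, 'qpos': array([77.18031358, 18.43808545, -4.01538407, 83.17505794,  1.29546247,
       78.54070489, -3.25823574]), 'joint_velocities': array([-0.05321129,  0.08004722, -0.07260392, -0.02019245, -0.00799614,
        0.10647331, -0.06221323]), 'effort': array([-4.02518690e-04, -4.91289425e+01, -4.03987085e-01, -3.12529314e+01,
       -6.37701340e-02,  4.37008368e-02,  1.78666255e-04]), 'tool_pos': array([ 0.15306217, -0.63150598,  0.40367084]), 'tool_rot': array([-1.79891420e+02,  6.27616118e-03,  1.36311621e+01]), 'force': array([ 0.49076366, -0.44161999, -0.61843588]), 'wrist_torque': array([ 0.01108607, -0.01536216,  0.00047679]), 'grasp_force': 0.0, 'grip_width': 0.08710236644600819} 0.1822
scene {'color': 0, 'fov_y': 55.7215, 'cx': 320.4005, 'cy': 203.0427, 'cam_to_world': [[-0.7502, 0.4005, -0.5261, 0.0942], [-0.6612, -0.4447, 0.6043, 0.6718], [0.008, 0.8012, 0.5984, 0.5939], [0.0, 0.0, 0.0, 1.0]]}
side {'color': 0, 'fov_y': 47.5328, 'cx': 319.7597, 'cy': 205.7735, 'cam_to_world': [[-0.9997, -0.0191, -0.0166, 0.5226], [-0.0031, -0.5586, 0.8294, 1.0759], [-0.0251, 0.8292, 0.5584, 0.7285], [0.0, 0.0, 0.0, 1.0]]}
wrist {'color': 0, 'fov_y': 70.176, 'cx': 322.5505, 'cy': 200.5282, 'mount': [[-0.0009, 0.9631, 0.2693, 0.0739], [1.0, 0.0005, 0.0015, 0.0005], [0.0013, 0.2693, -0.9631, 0.0204], [0.0, 0.0, 0.0, 1.0]]}
```

View pics/scene0.png

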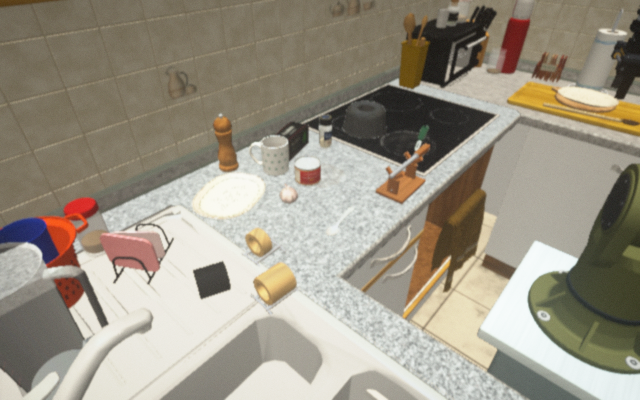

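View pics/side0.png

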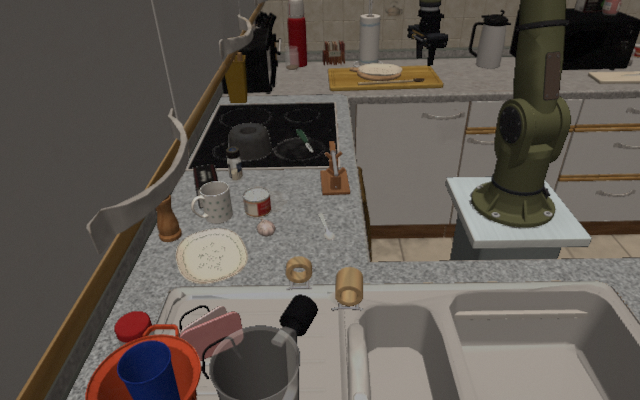

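Scene: the candidates for wide_roller are the long wooden cylinder (275,283), the short wooden one (258,242, the narrow roller) and a black look-alike (212,280). The long wooden one fits. The stand with the axle is at (402,180). I'll confirm with one enlarged composite.

```bash
python3 - <<'E'
import cv2,numpy as np
a=cv2.imread("pics/scene0.png");b=cv2.imread("pics/side0.png")
f=lambda im,x,y:cv2.resize(im[y:y+75,x:x+100],(400,300),interpolation=cv2.INTER_CUBIC)
cv2.imwrite("pics/crop1.png",np.vstack([np.hstack([f(a,360,130),f(b,290,130)]),np.hstack([f(a,225,225),f(b,270,245)])]))
E
```

```text
(no output)
```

View pics/crop1.png

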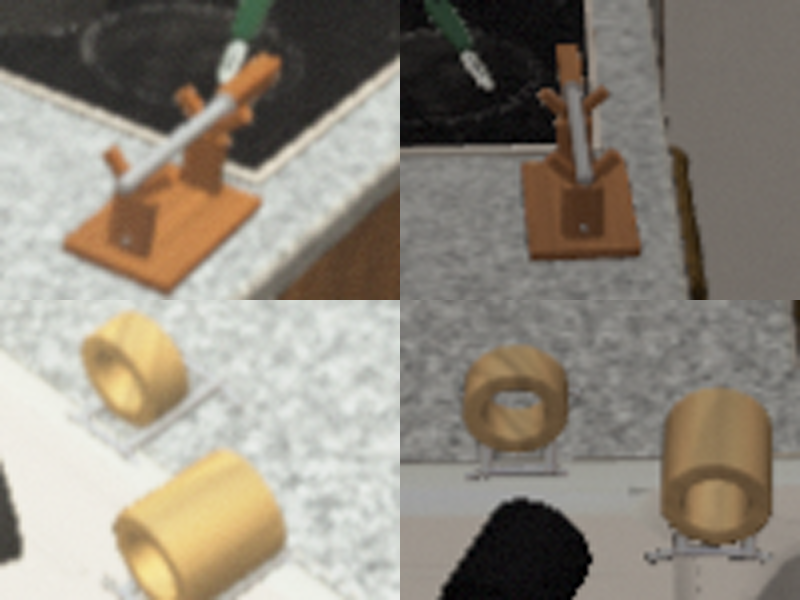

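The crop confirms it: the long plain wooden roller (scene 275,283; side 348,287) is the wide one, and the short one is at side (299,270). The axle's tip faces +y, with its handle at -y.

```bash
cat > h.py <<'E'
from cell import *
import cv2,numpy as np
from scipy.spatial.transform import Rotation as R
def ray(c,uv,T=None):
    T=np.array(c["cam_to_world"]) if T is None else T
    f=200/np.tan(np.radians(c["fov_y"])/2)
    d=np.array([(uv[0]-c["cx"])/f,-(uv[1]-c["cy"])/f,-1.]);return T[:3,3],T[:3,:3]@d
def plane(r,z): p,d=r;return p+d*(z-p[2])/d[2]
def tri(a,b):
    s,*_=np.linalg.lstsq(np.c_[a[1],-b[1]],b[0]-a[0],rcond=None);P=a[0]+s[0]*a[1];Q=b[0]+s[1]*b[1];return (P+Q)/2,np.linalg.norm(P-Q)
def wristT(c,o):
    T=np.eye(4);T[:3,:3]=R.from_euler("xyz",o["tool_rot"],degrees=True).as_matrix();T[:3,3]=o["tool_pos"];return T@np.array(c["mount"])
E
python3 - <<'E'
from h import *
s=read_camera("scene");d=read_camera("side");np.set_printoptions(precision=4,suppress=True)
for n,a,b,z in [("tip",(390.5,176.8),(336,175.3),.072),("hend",(427.5,145.5),(332.3,142.5),.077),("wideL",(263.3,293),(349.3,297),.038)]:
    print(n,tri(ray(s,a),ray(d,b)),plane(ray(s,a),z),plane(ray(d,b),z))
for p in [(377,190.5),(401.8,202.5),(425,180.8)]: print("base s",plane(ray(s,p),.012))
for p in [(321,171.5),(322.5,192),(350,192),(345,171)]: print("base d",plane(ray(d,p),.012))
print("wide top", [plane(ray(d,p),.068) for p in [(348,268)]])
print("narrow L",tri(ray(s,(256,244)),ray(d,(299,275))))
E
```

```text
tip (array([ 0.496 , -0.0617,  0.0687]), np.float64(0.0017286721856270694)) [ 0.4942 -0.0585  0.072 ] [ 0.496  -0.0543  0.072 ]
hend (array([ 0.5027, -0.2644,  0.0751]), np.float64(0.0032687967047638406)) [ 0.5026 -0.2643  0.077 ] [ 0.5026 -0.2568  0.077 ]
wideL (array([0.4801, 0.3892, 0.0333]), np.float64(0.0004626736181239347)) [0.4771 0.3913 0.038 ] [0.4803 0.3941 0.038 ]
base s [ 0.5298 -0.0602  0.012 ]
base s [ 0.4512 -0.0582  0.012 ]
base s [ 0.457  -0.1899  0.012 ]
base d [ 0.5406 -0.1835  0.012 ]
base d [ 0.5361 -0.0611  0.012 ]
base d [ 0.455  -0.0581  0.012 ]
base d [ 0.4643 -0.1836  0.012 ]
wide top [array([0.4805, 0.3374, 0.068 ])]
narrow L (array([0.5906, 0.3125, 0.0318]), np.float64(0.007188736314481294))
```

```bash
cat >> h.py <<'E'
def plan(target,yaw,n,pitch_deg=None):
    "print n equal rows from the measured pose to target with the tool pointing down at yaw"
    o=get_obs();p=np.array(o["tool_pos"]);M=R.from_euler("xyz",o["tool_rot"],degrees=True)
    G=R.from_euler("xyz",[180,0,yaw],degrees=True) if pitch_deg is None else R.from_euler("z",yaw,degrees=True)*R.from_euler("x",pitch_deg,degrees=True)*R.from_euler("xyz",[180,0,0],degrees=True)
    rv=(M.inv()*G).as_rotvec()/n;st=(np.array(target)-p)/n
    print("t",o["time_s"],"pos",np.round(p,4),"rot",np.round(o["tool_rot"],2))
    for i in range(n):
        print(np.round(M.inv().apply(st),4).tolist(),np.round(rv,3).tolist());M=M*R.from_rotvec(rv)
E
python3 -c "
from h import *
plan([.5,-.215,.40],91.8,10)"
```

```text
t 0.25 pos [ 0.1531 -0.6316  0.4042] rot [-179.95    0.     13.63]
[0.0435, -0.0323, 0.0004] [-0.0, -0.0, -0.136]
[0.0475, -0.0261, 0.0004] [-0.0, -0.0, -0.136]
[0.0506, -0.0194, 0.0004] [-0.0, -0.0, -0.136]
[0.0528, -0.0123, 0.0004] [-0.0, -0.0, -0.136]
[0.054, -0.005, 0.0004] [-0.0, -0.0, -0.136]
[0.0542, 0.0024, 0.0004] [-0.0, -0.0, -0.136]
[0.0533, 0.0097, 0.0004] [-0.0, -0.0, -0.136]
[0.0515, 0.0169, 0.0004] [-0.0, -0.0, -0.136]
[0.0488, 0.0237, 0.0004] [-0.0, -0.0, -0.136]
[0.0451, 0.0301, 0.0004] [-0.0, -0.0, -0.136]
```

drive_tool --rows '[0.043,-0.032,0,0,0,-0.136,1,0.048,-0.026,0,0,0,-0.136,1,0.051,-0.019,0,0,0,-0.136,1,0.053,-0.012,0,0,0,-0.136,1,0.054,-0.005,0,0,0,-0.136,1]' --grip_force 60

```text
time_s: 0.88
tool_pos: [0.3286, -0.4226, 0.4049]
tool_rot: [180.0, 0.0, 52.8]
force: [1.3, -1.3, 0.1]
grip_width: 0.0868
grasp_force: 0.0
```

drive_tool --rows '[0.054,0.002,0,0,0,-0.136,1,0.053,0.01,0,0,0,-0.136,1,0.051,0.017,0,0,0,-0.136,1,0.049,0.024,0,0,0,-0.136,1,0.045,0.03,0,0,0,-0.136,1]'

```text
time_s: 1.5
tool_pos: [0.5024, -0.2158, 0.4049]
tool_rot: [180.0, 0.0, 91.8]
force: [0.6, -0.5, -0.2]
grip_width: 0.087
grasp_force: 0.0
```

drive_tool --rows '[0,0,0,0,0,0,1]'

```text
time_s: 1.62
tool_pos: [0.5041, -0.2121, 0.405]
tool_rot: [179.9, -0.1, 92.1]
force: [-0.3, -0.8, -0.3]
grip_width: 0.0869
grasp_force: 0.0
```

```bash
python3 - <<'E'
from h import *
o=get_obs();c=read_camera("wrist");cv2.imwrite("pics/w1.png",c["color"]);print(o["tool_pos"],o["tool_rot"],o["time_s"],o["force"])
T=wristT(c,o);np.savez("w1.npz",T=T)
E
```

```text
[ 0.50407603 -0.21211569  0.40499847] [ 1.79900855e+02 -1.16140947e-01  9.21040799e+01] 1.625 [-0.3172331  -0.84049089 -0.27408332]
```

View pics/w1.png

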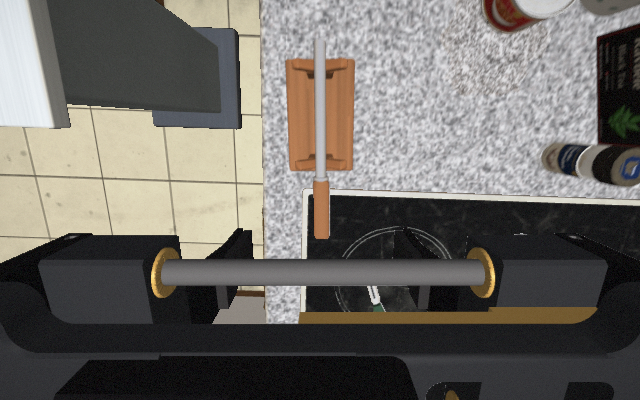

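The wrist view shows the axle clearly: tip (320,40), shaft/handle joint (321,178) and handle end (322,238), with the stand under the shaft.

```bash
python3 - <<'E'
from h import *
c=read_camera("wrist");T=np.load("w1.npz")["T"];np.set_printoptions(precision=4,suppress=True)
for p,z in [((320,40),.075),((321,178),.075),((322,238),.08),((322,238),.064)]: print(p,plane(ray(c,p,T),z))
for p in [(287,59),(355,59),(289,170),(352,170)]: print("base",plane(ray(c,p,T),.012))
plan([.503,-.217,.236],91.5,4)
E
```

```text
(320, 40) [ 0.497  -0.0618  0.075 ]
(321, 178) [ 0.5026 -0.1985  0.075 ]
(322, 238) [ 0.5062 -0.2677  0.08  ]
(322, 238) [ 0.5064 -0.2744  0.064 ]
base [ 0.4573 -0.068   0.012 ]
base [ 0.5384 -0.065   0.012 ]
base [ 0.4603 -0.2015  0.012 ]
base [ 0.5433 -0.1985  0.012 ]
t 1.725 pos [ 0.5017 -0.2169  0.4046] rot [-179.96    0.02   91.59]
[-0.0, 0.0004, 0.0421] [-0.0, 0.0, 0.0]
[-0.0, 0.0004, 0.0421] [-0.0, 0.0, 0.0]
[-0.0, 0.0003, 0.0421] [-0.0, 0.0, 0.0]
[-0.0, 0.0003, 0.0421] [-0.0, 0.0, 0.0]
```

drive_tool --rows '[-0.003,0,0.05,0,0,-0.006,1,-0.002,0,0.05,0,0,0,1,0,0,0.04,0,0,0,1,0,0,0.0285,0,0,0,1,0,0,0,0,0,0,1]'

```text
time_s: 2.35
tool_pos: [0.4997, -0.2236, 0.234]
tool_rot: [-179.7, -0.1, 91.7]
force: [0.6, 0.5, -0.1]
grip_width: 0.0867
grasp_force: 0.0
```

```bash
python3 - <<'E'
from h import *
for i in range(3):
    o=get_obs();c=read_camera("wrist");print(o["tool_pos"],o["tool_rot"])
cv2.imwrite("pics/w2.png",c["color"])
E
```

```text
[ 0.4996589  -0.22357078  0.23397006] [-1.79710119e+02 -1.10086028e-01  9.17081454e+01]
[ 0.50077466 -0.2235518   0.23582039] [-1.79892150e+02 -2.05790829e-02  9.17391374e+01]
[ 0.5015838  -0.22343332  0.23706015] [1.79970825e+02 5.00802614e-02 9.17692316e+01]
```

View pics/w2.png

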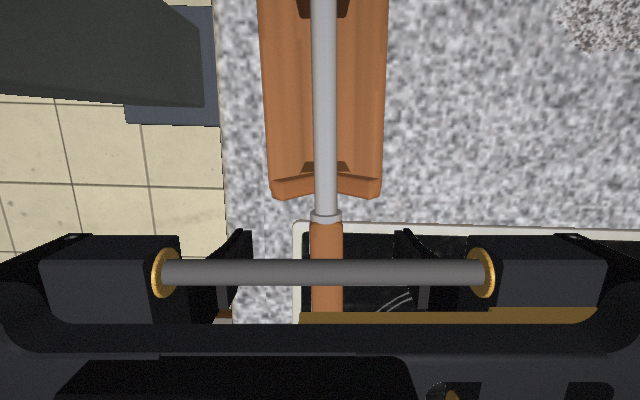

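The handle sits between the fingers (px 326, finger midpoint about 322), with its front end at row 218. Closing now.

drive_tool --rows '[0,-0.001,0.001,0,0,0,-1,0,0,0,0,0,0,-1,0,0,0,0,0,0,-1,0,0,0,0,0,0,-1,0,0,0,0,0,0,-1]' --grip_force 60

```text
time_s: 3.12
tool_pos: [0.5008, -0.2222, 0.2352]
tool_rot: [-180.0, 0.0, 91.9]
force: [0.2, -0.4, 0.2]
grip_width: 0.0448
grasp_force: 0.0
```

```bash
python3 - <<'E'
from h import *
for i in range(2):
    o=get_obs();c=read_camera("wrist");print(o["tool_pos"],o["tool_rot"],o["grip_width"],o["grasp_force"],o["force"])
T=wristT(c,o);cv2.imwrite("pics/w3.png",c["color"])
g=cv2.cvtColor(c["color"],cv2.COLOR_BGR2HSV)
for r in (60,120,180,205,225):
    row=g[r,250:400];m=np.where((row[:,1]<40)&(row[:,2]>90))[0]+250
    print(r,m[(m>305)&(m<345)][[0,-1]] if len(m) else 0)
print(plane(ray(c,(326,218),T),.075))
E
```

```text
[ 0.50076148 -0.222196    0.23524256] [-1.79996773e+02  4.20009931e-03  9.18983875e+01] 0.044759837922414086 0.0 [ 0.15444193 -0.38628941  0.23489023]
[ 0.50076033 -0.22219421  0.23523599] [-1.79997111e+02  3.81947482e-03  9.18973288e+01] 0.040947466929621014 0.0 [-0.04951666  0.04699499 -0.51379622]
60 [313 338]
120 [315 338]
180 [316 337]
205 [306 344]
225 [306 344]
[ 0.50197302 -0.1971929   0.075     ]
```

drive_tool --rows '[0,0,0,0,0,0,-1,0,0,0,0,0,0,-1,0,0,0,0,0,0,-1,0,0,0,0,0,0,-1]' --grip_force 60

```text
time_s: 3.72
tool_pos: [0.5016, -0.2222, 0.2358]
tool_rot: [179.8, 0.0, 91.9]
force: [5.1, -0.1, 1.0]
grip_width: 0.0176
grasp_force: 60.0
```

drive_tool --rows '[0,0,-0.01,0,0,0,-1,0,0,-0.025,0,0,0,-1,0,0,-0.025,0,0,0,-1,0,0,0,0,0,0,-1]'

```text
time_s: 4.22
tool_pos: [0.5008, -0.2225, 0.2968]
tool_rot: [179.9, 0.1, 91.9]
force: [-0.7, 0.6, -1.3]
grip_width: 0.017
grasp_force: 60.0
```

```bash
python3 - <<'E'
from h import *
o=get_obs();c=read_camera("wrist");print(o["tool_pos"],o["tool_rot"],o["grip_width"],o["grasp_force"],o["force"],o["wrist_torque"])
a=c["color"];d=read_camera("side");b=d["color"][100:200,270:400];b=cv2.resize(b,None,fx=4,fy=4)
cv2.imwrite("pics/v4.png",np.hstack([cv2.resize(a[:260,200:450],(250,400)),b]))
E
```

```text
[ 0.50075735 -0.22249275  0.29677656] [1.79940103e+02 1.09798788e-01 9.18715316e+01] 0.016958941829796573 59.998448230326176 [-0.72153959  0.55867977 -1.27021103] [-0.12065891 -0.14257588 -0.0454849 ]
```

View pics/v4.png

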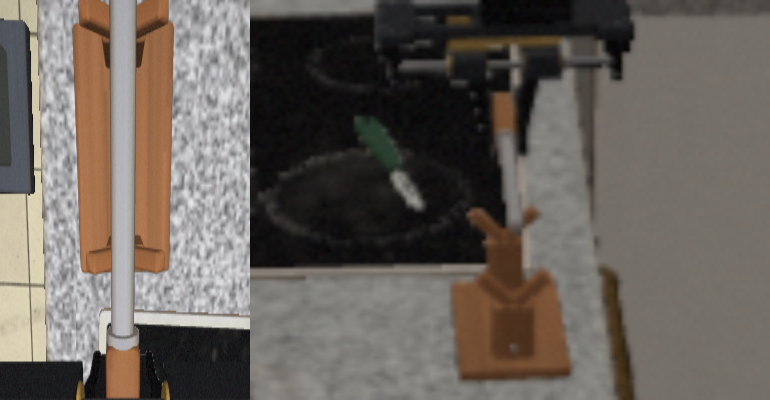

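The axle is lifted and clear of the stand. Next I go above the roller and look.

```bash
python3 - <<'E'
from h import *
d=read_camera("side");s=read_camera("scene")
p,v=ray(d,(336,157.5));k=(-.057-p[1])/v[1];print("tip at y=-.057:",p+k*v)
plan([.48,.21,.40],91.9,10)
E
```

```text
tip at y=-.057: [ 0.49567572 -0.057       0.12804942]
t 4.425 pos [ 0.4999 -0.2221  0.2938] rot [-1.7984e+02 -6.0000e-02  9.1890e+01]
[0.0433, -0.0006, -0.0106] [-0.0, -0.0, -0.0]
[0.0433, -0.0006, -0.0106] [-0.0, -0.0, -0.0]
[0.0433, -0.0006, -0.0106] [-0.0, -0.0, -0.0]
[0.0433, -0.0006, -0.0106] [-0.0, -0.0, -0.0]
[0.0433, -0.0006, -0.0106] [-0.0, -0.0, -0.0]
[0.0433, -0.0006, -0.0106] [-0.0, -0.0, -0.0]
[0.0433, -0.0006, -0.0106] [-0.0, -0.0, -0.0]
[0.0433, -0.0006, -0.0106] [-0.0, -0.0, -0.0]
[0.0433, -0.0006, -0.0106] [-0.0, -0.0, -0.0]
[0.0433, -0.0006, -0.0106] [-0.0, -0.0, -0.0]
```

drive_tool --rows '[0.03,0,-0.011,0,0,0,-1,0.046,-0.001,-0.011,0,0,0,-1,0.046,-0.001,-0.011,0,0,0,-1,0.046,-0.001,-0.011,0,0,0,-1,0.046,-0.001,-0.011,0,0,0,-1]'

```text
time_s: 5.05
tool_pos: [0.4889, -0.0071, 0.3495]
tool_rot: [-179.9, -0.0, 91.9]
force: [0.4, -0.3, -1.0]
grip_width: 0.0175
grasp_force: 60.0
```

drive_tool --rows '[0.046,-0.001,-0.011,0,0,0,-1,0.046,-0.001,-0.011,0,0,0,-1,0.046,-0.001,-0.011,0,0,0,-1,0.046,-0.001,-0.011,0,0,0,-1,0.035,0,-0.005,0,0,0,-1]'

```text
time_s: 5.68
tool_pos: [0.4777, 0.2122, 0.3989]
tool_rot: [-179.9, 0.0, 92.0]
force: [0.8, -0.0, -1.2]
grip_width: 0.0173
grasp_force: 60.0
```

drive_tool --rows '[0,0,0,0,0,0,-1,0,0,0,0,0,0,-1,0,0,0,0,0,0,-1]'

```text
time_s: 6.05
tool_pos: [0.4788, 0.2086, 0.3984]
tool_rot: [-179.9, 0.1, 91.7]
force: [1.1, 0.2, -0.6]
grip_width: 0.0175
grasp_force: 60.0
```

```bash
python3 - <<'E'
from h import *
o=get_obs();c=read_camera("wrist");print(o["tool_pos"],o["tool_rot"],o["force"],o["grip_width"])
cv2.imwrite("pics/w5.png",c["color"]);np.savez("w5.npz",T=wristT(c,o))
for n in ("scene","side"): cv2.imwrite(f"pics/{n}5.png",read_camera(n)["color"])
E
```

```text
[0.47875694 0.20864899 0.39842504] [-1.79921549e+02  6.39839629e-02  9.17499738e+01] [ 1.09343829  0.18846981 -0.62061697] 0.017456849357857705
```

View pics/w5.png

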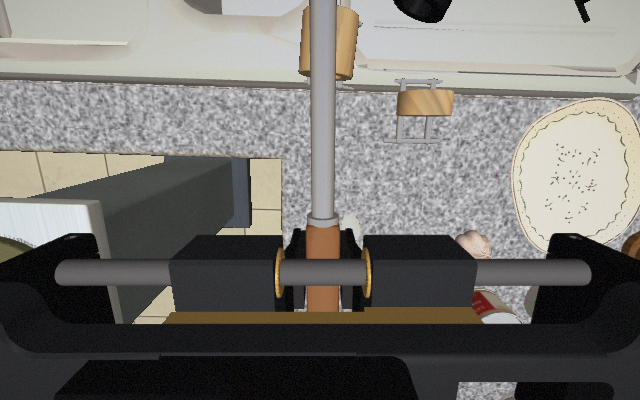

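The wide roller lies under the shaft's tip at wrist px (300–359, 8–80). Its axis runs from about (326,78) to (332,10). The narrow one is at (425,103).

```bash
python3 - <<'E'
from h import *
np.set_printoptions(precision=4,suppress=True)
c=read_camera("wrist");T=np.load("w5.npz")["T"]
# wood mask edges
im=cv2.imread("pics/w5.png");g=cv2.cvtColor(im,cv2.COLOR_BGR2HSV)
m=cv2.inRange(g,(8,70,90),(30,255,255));m[130:]=0
cs,_=cv2.findContours(m,cv2.RETR_EXTERNAL,cv2.CHAIN_APPROX_NONE)
for k in cs:
    if cv2.contourArea(k)>100: print(cv2.boundingRect(k),cv2.contourArea(k))
for r in (15,25,35,45,55,65):
    x=np.where(m[r,280:380])[0]+280
    L,Rr=[plane(ray(c,(u,r),T),.045) for u in (x[0]-.5,x[-1]+.5)];print(r,x[0],x[-1],(L+Rr)/2,np.linalg.norm(L-Rr))
for u in (305,349):
    y=np.where(m[:,u])[0];print("bottom",u,y[-1],plane(ray(c,(u,y[-1]),T),.05))
# shaft centre line in wrist image
gs=[]
for r in (20,60,100,150,200):
    row=g[r,300:350];x=np.where(row[:,1]<30)[0]+300;print("shaft",r,x[0],x[-1])
s=read_camera("scene");d=read_camera("side")
for n,cam,(x0,y0,x1,y1) in (("scene",s,(245,255,305,310)),("side",d,(325,255,375,310))):
    im=cv2.imread(f"pics/{n}0.png");g=cv2.cvtColor(im,cv2.COLOR_BGR2HSV);m=cv2.inRange(g,(8,70,60),(30,255,255))
    mm=np.zeros_like(m);mm[y0:y1,x0:x1]=m[y0:y1,x0:x1];k=max(cv2.findContours(mm,0,1)[0],key=cv2.contourArea)
    print(n,cv2.boundingRect(k),cv2.minAreaRect(k))
E
```

```text
(397, 89, 57, 27) 1346.5
(299, 6, 11, 67) 500.0
(336, 5, 23, 73) 1263.0
15 303 357 [0.4808 0.3868 0.045 ] 0.0564852003537508
25 302 358 [0.4812 0.3778 0.045 ] 0.05902933625748243
35 301 356 [0.4799 0.3685 0.045 ] 0.05848430360044851
45 300 355 [0.4792 0.359  0.045 ] 0.05898293577871903
55 300 354 [0.479  0.3495 0.045 ] 0.05842751203510963
65 299 352 [0.4777 0.3397 0.045 ] 0.05786307390289088
bottom 305 70 [0.4561 0.3333 0.05  ]
bottom 349 79 [0.5033 0.3258 0.05  ]
shaft 20 300 335
shaft 60 311 335
shaft 100 300 349
shaft 150 300 349
shaft 200 300 349
scene (254, 263, 42, 42) ((274.80767822265625, 282.9615478515625), (30.785863876342773, 39.66106414794922), 56.3099365234375)
side (335, 267, 28, 40) ((348.5, 286.5), (39.0, 27.0), 90.0)
```

drive_tool --rows '[-0.023,-0.005,0,0,0,0.03,-1,-0.023,-0.005,0.02,0,0,0.03,-1,-0.022,-0.005,0.045,0,0,0.032,-1,0,0,0.05,0,0,0,-1,0,0,0.04,0,0,0,-1]'

```text
time_s: 6.98
tool_pos: [0.4634, 0.1414, 0.2427]
tool_rot: [-180.0, 0.0, 86.5]
force: [0.6, -0.2, -0.6]
grip_width: 0.0171
grasp_force: 60.0
```

drive_tool --rows '[0,0,0.025,0,0,0,-1,0,0,0.014,0,0,0,-1,0,0,0,0,0,0,-1,0,0,0,0,0,0,-1]'

```text
time_s: 7.48
tool_pos: [0.4644, 0.1425, 0.2063]
tool_rot: [179.9, -0.0, 86.6]
force: [-0.3, -0.8, -1.3]
grip_width: 0.0173
grasp_force: 60.0
```

```bash
python3 - <<'E'
from h import *
for i in range(2):
    o=get_obs();c=read_camera("wrist");print(o["tool_pos"],o["tool_rot"],o["force"],o["grip_width"])
cv2.imwrite("pics/w6.png",c["color"]);np.savez("w6.npz",T=wristT(c,o))
ims=[]
for n,(x,y) in (("scene",(250,230)),("side",(310,230))):
    a=read_camera(n)["color"];cv2.imwrite(f"pics/{n}6.png",a);ims.append(cv2.resize(a[y:y+75,x:x+100],(400,300),interpolation=cv2.INTER_CUBIC))
cv2.imwrite("pics/v6.png",np.vstack([np.hstack(ims),cv2.resize(c["color"][:240],(800,300))]))
plan([.466,.14,.202],86.5,1)
E
```

```text
[0.46436094 0.14250024 0.20630323] [ 1.79889323e+02 -1.95814960e-02  8.66152002e+01] [-0.25121665 -0.75308115 -1.3286519 ] 0.017264324525348713
[0.46439074 0.14249671 0.20641192] [ 1.79868615e+02 -1.49666425e-02  8.66146126e+01] [-0.07456265  0.70688179 -0.33063374] 0.017500744821785784
t 7.675 pos [0.4641 0.1423 0.2061] rot [179.9    0.    86.61]
[-0.0022, 0.002, 0.0041] [0.002, 0.0, 0.002]
```

View pics/v6.png

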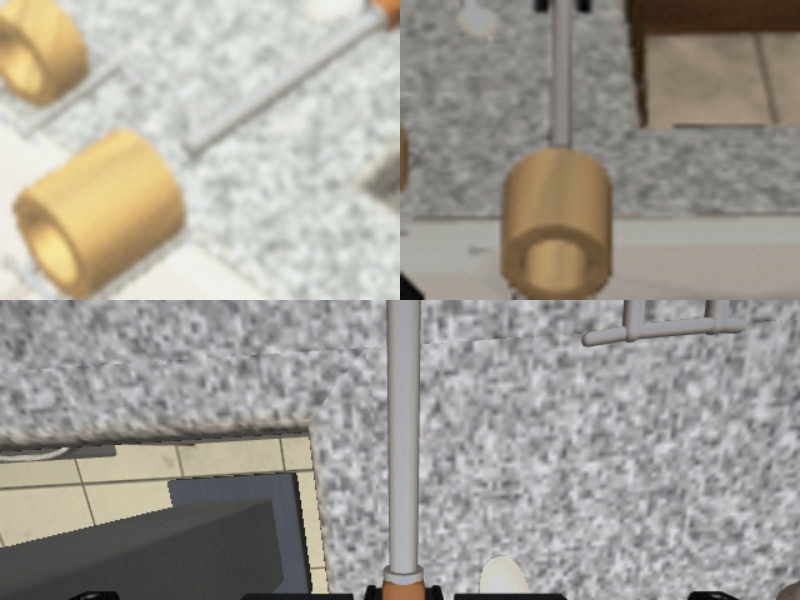

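In the scene crop the shaft tip (298,268) is just short of the roller. From the side view the shaft is about 2 mm robot-side of the bore axis. I'll check the tip height and then correct.

```bash
python3 - <<'E'
from h import *
s=read_camera("scene");d=read_camera("side")
for cam,uv,y in ((s,(298.3,268),.307),(s,(263.5,294.3),.39),(d,(349,296.5),.39)):
    p,v=ray(cam,uv);print(p+(y-p[1])/v[1]*v)
E
```

```text
[0.46797004 0.307      0.04475317]
[0.47873692 0.39       0.03180769]
[0.48067122 0.39       0.03535511]
```

drive_tool --rows '[0,0.001,0.002,0,0,0,-1,0.005,0.001,0.002,0,0,0,-1,0,0,0,0,0,0,-1]'

```text
time_s: 8.15
tool_pos: [0.4659, 0.1477, 0.201]
tool_rot: [-180.0, -0.0, 86.7]
force: [0.6, -0.8, -0.4]
grip_width: 0.0173
grasp_force: 60.0
```

drive_tool --rows '[0.01,0.001,0,0,0,0,-1,0.012,0,0,0,0,0,-1,0.012,0,0,0,0,0,-1,0,0,0,0,0,0,-1]'

```text
time_s: 8.65
tool_pos: [0.4688, 0.1826, 0.2014]
tool_rot: [180.0, -0.1, 86.8]
force: [0.7, 0.0, -1.5]
grip_width: 0.0176
grasp_force: 60.0
```

```bash
python3 - <<'E'
from h import *
ims=[]
o=get_obs();print(o["tool_pos"],o["force"])
for n,(x,y) in (("scene",(240,235)),("side",(300,240))):
    a=read_camera(n)["color"];ims.append(cv2.resize(a[y:y+75,x:x+100],(400,300),interpolation=cv2.INTER_CUBIC))
cv2.imwrite("pics/v7.png",np.hstack(ims))
E
```

```text
[0.46878282 0.18264764 0.20135629] [ 0.6829145   0.01122993 -1.54485603]
```

View pics/v7.png

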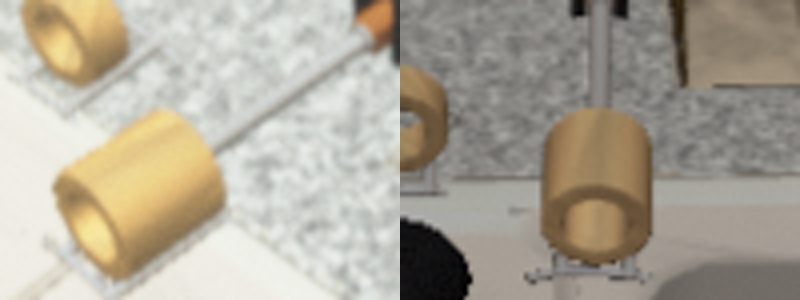

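The shaft enters the bore centred (scene crop 215,150), with no contact force. Continuing.

drive_tool --rows '[0.018,0,0,0,0,0,-1,0.02,0,0,0,0,0,-1,0.02,0,0,0,0,0,-1,0.018,0,0,0,0,0,-1,0.009,0,0,0,0,0,-1]'

```text
time_s: 9.38
tool_pos: [0.474, 0.2663, 0.2011]
tool_rot: [-180.0, 0.0, 86.6]
force: [0.5, 0.2, -1.2]
grip_width: 0.0175
grasp_force: 60.0
```

drive_tool --rows '[0,0,0,0,0,0,-1,0,0,0,0,0,0,-1]'

```text
time_s: 9.62
tool_pos: [0.4741, 0.2649, 0.201]
tool_rot: [-180.0, 0.1, 86.6]
force: [-0.5, 0.2, -1.4]
grip_width: 0.0176
grasp_force: 60.0
```

```bash
python3 - <<'E'
from h import *
np.set_printoptions(precision=4,suppress=True)
o=get_obs();c=read_camera("wrist");T=wristT(c,o);print(o["tool_pos"],o["tool_rot"],o["force"])
g=cv2.cvtColor(c["color"],cv2.COLOR_BGR2HSV);m=cv2.inRange(g,(8,70,90),(30,255,255))
cv2.imwrite("pics/w8.png",c["color"])
for u in range(270,390,10):
    y=np.where(m[:190,u])[0];
    if len(y): print(u,y[0],y[-1],plane(ray(c,(u,y[-1]),T),.06))
E
```

```text
[0.4741 0.2649 0.201 ] [-179.9853    0.0662   86.5638] [-0.539   0.2083 -1.3948]
270 0 140 [0.4566 0.3317 0.06  ]
280 0 141 [0.4607 0.3311 0.06  ]
290 0 141 [0.4648 0.3308 0.06  ]
300 0 141 [0.469  0.3306 0.06  ]
310 0 142 [0.4731 0.3299 0.06  ]
320 0 142 [0.4773 0.3296 0.06  ]
330 0 142 [0.4814 0.3294 0.06  ]
340 0 142 [0.4856 0.3291 0.06  ]
350 0 142 [0.4897 0.3289 0.06  ]
360 0 142 [0.4938 0.3286 0.06  ]
370 0 141 [0.498  0.3288 0.06  ]
380 0 139 [0.5021 0.3294 0.06  ]
```

drive_tool --rows '[0,0,-0.006,0,0,0,-1,0,0,-0.007,0,0,0,-1,0,0,-0.006,0,0,0,-1,0,0,-0.01,0,0,0,-1,0,0,-0.015,0,0,0,-1]'

```text
time_s: 10.3
tool_pos: [0.4738, 0.2657, 0.2458]
tool_rot: [-180.0, 0.0, 86.6]
force: [0.4, -0.1, -2.0]
grip_width: 0.0176
grasp_force: 60.0
```

drive_tool --rows '[0,0,-0.02,0,0,0,-1,0,0,-0.025,0,0,0,-1,0,0,-0.02,0,0,0,-1,0,0,-0.01,0,0,0,-1,0,0,0,0,0,0,-1]'

```text
time_s: 10.92
tool_pos: [0.4741, 0.2659, 0.3209]
tool_rot: [179.9, -0.0, 86.6]
force: [-0.3, 0.5, -2.5]
grip_width: 0.0174
grasp_force: 60.0
```

```bash
python3 - <<'E'
from h import *
np.set_printoptions(precision=4,suppress=True)
o=get_obs();c=read_camera("wrist");T=wristT(c,o);print(o["tool_pos"],o["tool_rot"],o["force"],o["wrist_torque"])
g=cv2.cvtColor(c["color"],cv2.COLOR_BGR2HSV);m=cv2.inRange(g,(8,70,90),(30,255,255))
for u in (280,300,350,370):
    y=np.where(m[:190,u])[0]
    if len(y): print(u,y[0],y[-1],plane(ray(c,(u,y[-1]),T),o["tool_pos"][2]-.164-.012+.022))
a=cv2.resize(c["color"],(320,200));ims=[a]
for n,(x,y) in (("scene",(220,160)),("side",(280,190))):
    ims.append(cv2.resize(read_camera(n)["color"][y:y+125,x:x+100],(320,400),interpolation=cv2.INTER_CUBIC))
cv2.imwrite("pics/v9.png",np.hstack(ims[1:]))
E
```

```text
[0.4741 0.2659 0.3209] [179.9269  -0.0082  86.611 ] [-0.3482  0.5227 -2.5134] [-0.2088 -0.1124  0.0109]
280 0 140 [0.459  0.332  0.1669]
300 0 141 [0.4681 0.331  0.1669]
350 0 141 [0.4911 0.3296 0.1669]
370 0 140 [0.5003 0.3295 0.1669]
```

View pics/v9.png

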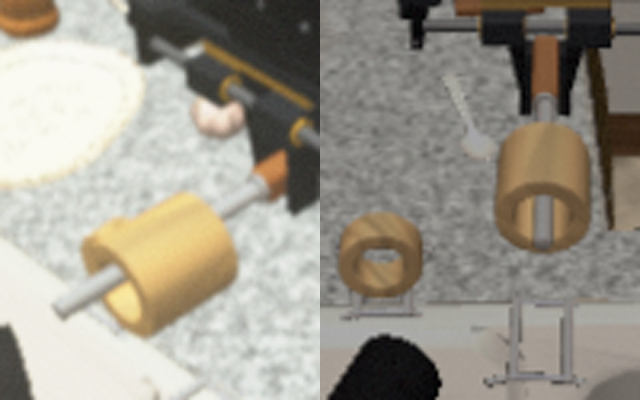

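The roller hangs on the shaft (side crop 543,200) with the tip protruding. The narrow roller is untouched. Next I carry it back to the grasp pose above the stand.

```bash
python3 - <<'E'
from h import *
d=read_camera("side");p,v=ray(d,(349.7,265));print("tip",p+(.431-p[1])/v[1]*v)
plan([.5012,-.2223,.325],91.9,14)
E
```

```text
tip [0.48275991 0.431      0.15913186]
t 11.125 pos [0.4737 0.2656 0.3193] rot [-1.799e+02  5.000e-02  8.662e+01]
[-0.0347, 0.004, -0.0004] [-0.0, 0.0, -0.007]
[-0.0347, 0.0038, -0.0004] [-0.0, 0.0, -0.007]
[-0.0347, 0.0036, -0.0004] [-0.0, 0.0, -0.007]
[-0.0347, 0.0033, -0.0004] [-0.0, 0.0, -0.007]
[-0.0348, 0.0031, -0.0004] [-0.0, 0.0, -0.007]
[-0.0348, 0.0029, -0.0004] [-0.0, 0.0, -0.007]
[-0.0348, 0.0026, -0.0004] [-0.0, 0.0, -0.007]
[-0.0348, 0.0024, -0.0004] [-0.0, 0.0, -0.007]
[-0.0348, 0.0022, -0.0004] [-0.0, 0.0, -0.007]
[-0.0348, 0.002, -0.0004] [-0.0, 0.0, -0.007]
[-0.0349, 0.0017, -0.0004] [-0.0, 0.0, -0.007]
[-0.0349, 0.0015, -0.0004] [-0.0, 0.0, -0.007]
[-0.0349, 0.0013, -0.0004] [-0.0, 0.0, -0.007]
[-0.0349, 0.001, -0.0004] [-0.0, 0.0, -0.007]
```

drive_tool --rows '[-0.005,0.001,-0.001,0,0,0,-1,-0.01,0.001,-0.001,0,0,-0.004,-1,-0.015,0.002,-0.001,0,0,-0.005,-1,-0.02,0.002,-0.001,0,0,-0.005,-1,-0.025,0.003,0,0,0,-0.005,-1]'

```text
time_s: 11.75
tool_pos: [0.4791, 0.1895, 0.3243]
tool_rot: [180.0, 0.0, 87.7]
force: [0.4, 0.2, -2.3]
grip_width: 0.0174
grasp_force: 60.0
```

drive_tool --rows '[-0.03,0.003,0,0,0,-0.006,-1,-0.031,0.003,0,0,0,-0.006,-1,-0.031,0.003,0,0,0,-0.006,-1,-0.031,0.003,0,0,0,-0.006,-1,-0.031,0.002,0,0,0,-0.006,-1]'

```text
time_s: 12.38
tool_pos: [0.4887, 0.0344, 0.3243]
tool_rot: [180.0, 0.0, 89.4]
force: [0.2, -0.3, -2.7]
grip_width: 0.0177
grasp_force: 60.0
```

drive_tool --rows '[-0.03,0.002,0,0,0,-0.006,-1,-0.031,0.002,0,0,0,-0.006,-1,-0.031,0.002,0,0,0,-0.006,-1,-0.031,0.002,0,0,0,-0.006,-1,-0.031,0.001,0,0,0,-0.006,-1]'

```text
time_s: 13.0
tool_pos: [0.4979, -0.1195, 0.3244]
tool_rot: [180.0, 0.0, 91.1]
force: [-0.0, 0.6, -2.4]
grip_width: 0.0176
grasp_force: 60.0
```

drive_tool --rows '[-0.025,0.001,0,0,0,-0.006,-1,-0.02,0.001,0,0,0,-0.006,-1,-0.015,0.001,0,0,0,0,-1,-0.01,0,0,0,0,0,-1,0,0,0,0,0,0,-1]'

```text
time_s: 13.62
tool_pos: [0.503, -0.1881, 0.3241]
tool_rot: [-180.0, -0.0, 91.8]
force: [0.2, 0.2, -2.7]
grip_width: 0.0172
grasp_force: 60.0
```

drive_tool --rows '[0,0,0,0,0,0,-1,0,0,0,0,0,0,-1]'

```text
time_s: 13.88
tool_pos: [0.5032, -0.1868, 0.3243]
tool_rot: [180.0, -0.0, 91.9]
force: [-0.4, -0.7, -1.5]
grip_width: 0.0172
grasp_force: 60.0
```

```bash
python3 - <<'E'
from h import *
for i in range(3):
    c=read_camera("wrist");plan([.5012,-.2223,.325],91.9,1)
o=get_obs();T=wristT(c,o);g=cv2.cvtColor(c["color"],cv2.COLOR_BGR2HSV);m=cv2.inRange(g,(8,70,90),(30,255,255))
for u in (300,350):
    y=np.where(m[:190,u])[0];print(u,y[-1],plane(ray(c,(u,y[-1]),T),o["tool_pos"][2]-.164-.012+.022))
E
```

```text
t 13.925 pos [ 0.5031 -0.187   0.3243] rot [180.     0.    91.91]
[-0.0353, -0.0031, -0.0007] [0.0, 0.0, 0.0]
t 13.975 pos [ 0.5031 -0.1871  0.3243] rot [1.800e+02 1.000e-02 9.189e+01]
[-0.0351, -0.003, -0.0007] [0.0, 0.0, -0.0]
t 14.025 pos [ 0.5031 -0.1873  0.3243] rot [1.800e+02 1.000e-02 9.188e+01]
[-0.035, -0.003, -0.0007] [0.0, 0.0, -0.0]
300 189 [ 0.4911233  -0.14577848  0.17030382]
350 189 [ 0.51518642 -0.14500847  0.17030382]
```

drive_tool --rows '[-0.01,-0.001,0,0,0,0,-1,-0.015,-0.001,0,0,0,0,-1,-0.01,-0.001,0,0,0,0,-1,0,0,0,0,0,0,-1,0,0,0,0,0,0,-1]'

```text
time_s: 14.65
tool_pos: [0.5012, -0.2226, 0.3242]
tool_rot: [-180.0, -0.0, 91.8]
force: [0.3, 0.2, -2.2]
grip_width: 0.0172
grasp_force: 60.0
```

```bash
python3 - <<'E'
from h import *
c=read_camera("wrist");plan([.5012,-.2223,.2358],91.9,1)
o=get_obs();T=wristT(c,o);g=cv2.cvtColor(c["color"],cv2.COLOR_BGR2HSV);m=cv2.inRange(g,(8,70,90),(30,255,255))
for u in (300,350,366):print(u,np.where(np.diff(m[:210,u].astype(int)))[0],g[100:190:15,u].tolist())
d=read_camera("side")["color"];s=read_camera("scene")["color"]
cv2.imwrite("pics/side10.png",d);cv2.imwrite("pics/w10.png",c["color"]);cv2.imwrite("pics/scene10.png",s)
# side: shaft tip (grey, low sat) & roller extents near x~336
gd=cv2.cvtColor(d,cv2.COLOR_BGR2HSV);mm=cv2.inRange(gd,(14,70,110),(30,255,255));mm[:110]=0;mm[200:]=0;mm[:,:300]=0;mm[:,380:]=0
print("side roller",cv2.boundingRect(mm))
E
```

```text
t 14.7 pos [ 0.5012 -0.2223  0.3242] rot [-1.800e+02 -2.000e-02  9.187e+01]
[-0.0, -0.0, 0.0884] [-0.0, -0.0, -0.001]
300 [172] [[18, 98, 204], [17, 97, 205], [18, 97, 202], [12, 138, 172], [12, 150, 141], [105, 6, 183]]
350 [171] [[18, 99, 220], [18, 101, 217], [18, 99, 216], [12, 137, 162], [12, 153, 145], [160, 4, 183]]
366 [141] [[18, 113, 207], [17, 111, 203], [18, 111, 200], [105, 3, 160], [120, 5, 153], [120, 3, 161]]
side roller (323, 123, 22, 48)
```

The roller hasn't moved along the shaft (near edge still at row 141), so it is centred within about 2 mm. Lowering.

drive_tool --rows '[0,0,0.015,0,0,0,-1,0,0,0.02,0,0,0,-1,0,0,0.02,0,0,0,-1,0,0,0.015,0,0,0,-1,0,0,0.006,0,0,0,-1]'

```text
time_s: 15.42
tool_pos: [0.5007, -0.2226, 0.2468]
tool_rot: [-179.9, -0.1, 91.8]
force: [-0.0, 0.4, -1.7]
grip_width: 0.0172
grasp_force: 60.0
```

drive_tool --rows '[0,0,0.004,0,0,0,-1,0,0,0.003,0,0,0,-1,0,0,0.002,0,0,0,-1,0,0,0.002,0,0,0,-1,0,0,0,0,0,0,-1]'

```text
time_s: 16.05
tool_pos: [0.5012, -0.2229, 0.2374]
tool_rot: [180.0, 0.0, 91.8]
force: [-1.2, -0.4, -1.9]
grip_width: 0.0172
grasp_force: 60.0
```

```bash
python3 - <<'E'
from h import *
for i in range(2):
    c=read_camera("wrist");plan([.5012,-.2223,.2358],91.9,1);o=get_obs();print(o["force"],o["wrist_torque"])
cv2.imwrite("pics/w11.png",c["color"])
E
```

```text
t 16.1 pos [ 0.5012 -0.2229  0.2374] rot [1.7999e+02 1.0000e-02 9.1830e+01]
[0.0006, 0.0001, 0.0016] [0.0, 0.0, -0.001]
[-0.03978738 -0.77089266 -2.331219  ] [-0.27614545 -0.12819093 -0.03602637]
t 16.15 pos [ 0.5011 -0.2229  0.2374] rot [1.7999e+02 1.0000e-02 9.1830e+01]
[0.0006, 0.0001, 0.0016] [0.0, 0.0, -0.001]
[ 0.44577083  0.40351688 -1.89903483] [-0.21261631 -0.19650891 -0.03404312]
```

drive_tool --rows '[0,0,0.001,0,0,0,-1,0,0,0.001,0,0,0,-1,0,0,0,0,0,0,-1]'

```text
time_s: 16.52
tool_pos: [0.5017, -0.2229, 0.2359]
tool_rot: [179.9, 0.0, 91.8]
force: [2.0, 1.1, 2.0]
grip_width: 0.0175
grasp_force: 60.0
```

drive_tool --rows '[0,0,0.001,0,0,0,-1,0,0,0,0,0,0,-1]'

```text
time_s: 16.77
tool_pos: [0.502, -0.2228, 0.2352]
tool_rot: [179.9, 0.0, 91.8]
force: [2.0, -0.3, 5.4]
grip_width: 0.0173
grasp_force: 60.0
```

```bash
python3 - <<'E'
from h import *
for i in range(3):
    c=read_camera("wrist");o=get_obs();print(o["tool_pos"],o["force"],o["wrist_torque"])
ims=[cv2.resize(c["color"][:230,210:440],(400,400))]
for n,(x,y) in (("scene",(355,125)),("side",(285,125))):
    ims.append(cv2.resize(read_camera(n)["color"][y:y+80,x:x+90],None,fx=4.4,fy=4.4,interpolation=cv2.INTER_CUBIC)[:,:396])
cv2.imwrite("pics/v12.png",cv2.resize(np.hstack(ims[1:]),(792,352)))
E
```

```text
[ 0.50193903 -0.22282776  0.23519554] [ 1.71334184 -0.65189961  5.7640261 ] [ 0.18656255 -0.54895908  0.00241038]
[ 0.50195392 -0.22281838  0.23519932] [2.45262173 0.13754629 5.05568575] [ 0.18319314 -0.52845296 -0.04141945]
[ 0.50193633 -0.22286759  0.23520328] [ 1.75344635 -0.0528224   5.85083069] [ 0.18308388 -0.52550603 -0.07150832]
```

Contact came at the original seated height. Easing off the load and releasing.

drive_tool --rows '[0,0,-0.0005,0,0,0,-1,0,0,-0.0005,0,0,0,-0.45,0,0,0,0,0,0,-0.45,0,0,0,0,0,0,-0.2,0,0,0,0,0,0,0.1]'

```text
time_s: 17.65
tool_pos: [0.5005, -0.2227, 0.2346]
tool_rot: [-179.9, -0.0, 91.8]
force: [0.3, -0.9, -0.1]
grip_width: 0.0369
grasp_force: 0.0
```

drive_tool --rows '[0,0,0,0,0,0,0.3,0,0,0,0,0,0,0.3,0,0,0,0,0,0,0.3,0,0,0,0,0,0,0.3]'

```text
time_s: 18.15
tool_pos: [0.5011, -0.2228, 0.2353]
tool_rot: [-180.0, 0.0, 91.8]
force: [-0.2, -0.4, -0.5]
grip_width: 0.0564
grasp_force: 0.0
```

drive_tool --rows '[0,0,-0.01,0,0,0,0.3,0,0,-0.03,0,0,0,0.3,0,0,-0.05,0,0,0,0.3,0,0,-0.05,0,0,0,0.3,0,0,-0.02,0,0,0,0.3]'

```text
time_s: 18.77
tool_pos: [0.5018, -0.2226, 0.3997]
tool_rot: [179.7, 0.2, 91.9]
force: [0.1, 0.4, -0.4]
grip_width: 0.0564
grasp_force: 0.0
```

drive_tool --rows '[0,0,0,0,0,0,0.3,0,0,0,0,0,0,0.3,0,0,0,0,0,0,0.3]'

```text
time_s: 19.15
tool_pos: [0.5007, -0.2228, 0.3938]
tool_rot: [-179.9, -0.1, 91.8]
force: [0.1, -0.4, 0.3]
grip_width: 0.0566
grasp_force: 0.0
```

```bash
python3 - <<'E'
from h import *
c=read_camera("wrist");o=get_obs();print(o["tool_pos"],o["force"],o["grip_width"])
ims=[cv2.resize(c["color"][0:250,220:420],(240,300))]
for n,(x,y) in (("scene",(360,130)),("side",(300,130))):
    ims.append(cv2.resize(read_camera(n)["color"][y:y+80,x:x+75],(280,300),interpolation=cv2.INTER_CUBIC))
cv2.imwrite("pics/v13.png",np.hstack(ims))
E
```

```text
[ 0.50076765 -0.22279307  0.39386146] [-0.10309227  0.47087403 -0.92218845] 0.05643648359448626
```

View pics/v13.png

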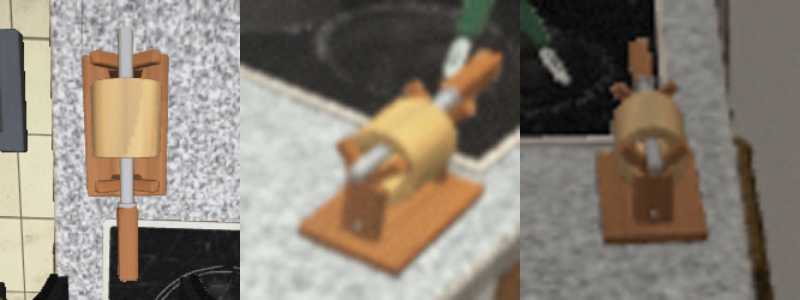

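The axle rests in both notches, with the wide roller hanging between the uprights (wrist crop 125,118). The gripper is well clear.

```bash
python3 -c "
from cell import *
print(sign_off())"
```

```text
the job is handed in; nothing more can be done
None
```

I handed the job in at about 19 s: the axle lies in both notches of the stand with the wide roller hanging between the uprights, and the narrow roller and the black look-alike were left alone.

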